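# Snap together the missing post of a board holder

## Task

Build the missing post of the board-holding fixture so that it mirrors the one already standing: press the taller riser block onto the bare studs of the saddle on the rail until it snaps fully home, and press the ledge cap fully home on top of it, with the cap's raised end stop at the outer end, away from the finished post. Leave the shorter riser where it stands.

Things in the scene. Friction and masses are not known exactly. Their poses are not given: they have to be found in the camera images.
- rail: Board-holding fixture fixed to the bench: steel foot plate 70 x 220 x 8 mm, on it an aluminium rail 40 mm wide, 218 mm long, top 14 mm above the bench. Origin: centre of the underside; z up, y along the rail. Finished post at y = +65 mm. A steel saddle, 46 x 80 mm (x, y) and 10 mm thick, lies on the rail, its centre clamped anywhere from y = -65 to -25 mm: find it by touch or sight.
- post_top (a point): Centre of the ledge of the finished post, 94 mm above the bench: a like saddle fixed on the rail, a 40 mm riser and a 30 mm ledge cap. The post is 34 mm (rail x) by 76 mm (rail y); its 10 mm high end stop is at the outer end of the rail (+y). The other saddle's top, 24 mm above the bench, has two bare studs at 18 mm either side of its centre along y, and holds against a sideways push of 50 N.
- tall_riser_mid (a point): Centre of the taller loose grey riser block, 20 mm above its underside; z up. 34 mm wide (x), 76 mm long (y), 40 mm high plus two 15 mm studs on top, 0.08 to 0.17 kg. Under it two sockets 15.5 x 15.5 mm, 16.5 mm deep, at y = -18 and +18 mm. On both it and the saddle the studs are 14 x 14 mm, chamfered, with sprung balls.
- short_riser_mid (a point): Centre of the shorter loose riser, 13 mm above its underside: as the taller one, but 26 mm high plus its 15 mm studs. It is not needed: leave it where it stands (30 mm at most).
- ledge_cap_mid (a point): Point on the middle axis of the loose grey ledge cap, 15 mm above its underside; z up. 34 mm wide (x), 76 mm long (y), 30 mm high, flat top without studs, but a 14 mm long stop standing 10 mm above it at the +y end; 0.07 to 0.14 kg. Sockets below as under the riser. Riser and cap alike first stop on the balls about 10 mm high, then snap home, faces touching, under 12 to 25 N.
- ledge_cap_stop (a point): Top centre of the ledge cap's end stop, 31 mm along the cap's +y and 25 mm above ledge_cap_mid: it shows which end carries the stop.
Things that resemble listed ones, but are neither listed nor needed, are in the scene too. What is shaped like the part that bears tall_riser_mid but brown or yellow is not meant.

How it is judged:
At the end, for the whole second after the job is handed in: The tall riser sits on the saddle's studs and the ledge cap on the riser, each within 2.5 mm sideways and 1.8 mm in height of fully home, upright and in line with the rail, the cap's end stop at the outer end (away from the finished post) (x of tall_riser_mid in the frame of rail between -0.0025 and 0.0025 m and y of tall_riser_mid in the frame of rail between -0.07 and -0.02 m and z of tall_riser_mid in the frame of rail between 0.0422 and 0.0458 m and angle between the z axis of each of tall_riser_mid, ledge_cap_mid and the z axis of rail, either way round below 0.06 rad and angle between the y axis of each of tall_riser_mid, ledge_cap_mid and the y axis of rail, either way round below 0.1 rad and x of ledge_cap_mid in the frame of tall_riser_mid between -0.0025 and 0.0025 m and y of ledge_cap_mid in the frame of tall_riser_mid between -0.0025 and 0.0025 m and z of ledge_cap_mid in the frame of tall_riser_mid between 0.0332 and 0.0368 m and y of post_top in the frame of ledge_cap_mid below -0.05 m); the robot touches nothing.
It fails at once if the short riser is moved by 30 mm or more (distance of short_riser_mid from where it was at the start of the episode above 0.03 m).
It also fails if it takes over 67 s, if anything falls off the work surface, if the arm or the gripper's body presses on something with over 40 N, if the wrist force passes 120 N, or if a joint passes its speed limit or range.

## Robot

A 6-joint arm with a two-finger parallel gripper is mounted at the origin on a cart in front of the work surface, level with it; the furniture and walls round the work are solid. World frame = base frame: x ahead of the robot, y to its left, z up, the work surface at z = 0. Lengths are in m, angles in rad, forces in N, time in s.
With the tool pointing down it reaches from about 0.275 to 0.75 m from the base axis. Payload 10.2 kg.
Tool frame: the origin (TCP) lies on the centre line of the jaws, within the pads' length; the fingertips stand 14 mm ahead of it and the grasp point (between the pads) lies 5 mm behind it; z points along the fingers, y is the direction in which the jaws open and shut (so a half turn about z gives the same grasp; the last joint's range is limited). The gripper opens to 88 mm and grips with 3 to 60 N. Pads are 18 mm wide; open, the fingers measure 123 mm over their backs; the gripper's body (75 mm by 187 mm) begins 45 mm behind the grasp point.
Start: joints at [1.004, 0.313, 1.498, -0, 1.331, -0.223], TCP at [0.177, 0.494, 0.253] pointing down, gripper open.
Joint ranges: [-2.94, 2.94], [-0.97, 2.17], [0.19, 2.56], [-1.23, 4.37], [0.02, 3.11], [-2.88, 2.88]. Speed limits (rad/s): [2.39, 2.39, 3.01, 3.14, 3.14, 3.14].

## Interface

Orientations are given as [roll, pitch, yaw] about the fixed x, y, z axes, in that order (R = Rz(yaw) Ry(pitch) Rx(roll)).
In Python, from cell import robot gives the robot as it stands.
- The arm moves only by the shell command python3 -m creep 'ROWS' [FORCE]. ROWS is JSON, a list of rows, each an object of numbers: "grip": the opening, from 0 (shut) to 1 (fully open); "x", "y", "z": the shift along the tool's x, y, z in m; "ax", "ay", "az": the turn, a rotation vector about the tool's x, y, z in rad. A call has 1 to 20 rows; each row shifts and turns the commanded pose from where the row before left it, along the tool's axes as they then stand; what a row does not reach is not made up. A row lasts 1/10 s, in which the tool goes at most 50 mm and 8.59 degrees, less where a joint would pass 70% of its speed; a pose out of reach is approached as far as the arm can. A call is refused whole if a number of a shift passes 0.05 or a number of a turn 0.15, either way. A call with a gripper value outside its range is refused whole. The fingers move at their own pace and stop on an object; FORCE is the grip in N (left out, the last holds). Time passes only in rows, so rows that do not move let the fingers close. It gives the time, the measured TCP pose, the force and the opening at its end, in the units of the state.
- robot.observe(): the state, without advancing time (a new reading comes with each control period).
- robot.capture(name): name is "side" or "top"; returns a dict with "frame" (384x512x3 uint8, red, green, blue), "range_z" (384x512 float32, m along the optical axis (not along the pixel's ray), 0 where there is no reading), "K" (3x3 intrinsics, pixels), "rvec" (rotation vector, rad) and "tvec" (3), from world to camera coordinates, as OpenCV has them. Camera axes: x right, y down, z forward; pixel columns grow to the right and rows downward; lengths in m; the calibration is good to about 2 mm. A picture is of the moment at which its call begins.
- robot.hand_in(): hands the job in, once; it reports no verdict.
The state is a dict: "t": time; "q": joint angles; "dq": joint speeds; "joint_torque": joint torques, N m; "tcp_pos": TCP position; "eef_rot": TCP orientation; "contact_force": force on the tool from outside, world axes, zero at the start; "moment": the same for the moment, N m; "opening": finger opening in m.
Only numpy, scipy, OpenCV 4.12 (cv2) and the standard library are available. Lean on these libraries where they do the work, as an engineer would, in place of code of your own. Each camera call takes 0.05 s, during which the arm holds its last target.

## Working session

There is one attempt and no reset: what is moved stays moved. The work goes in short steps, Python scripts to look and compute and a shell command to move; the robot and the scene stay as the last step left them, time stands still between calls to the robot, and variables do not carry over. Pictures are saved under pics/ and viewed, and the job is handed in when it is done.

```bash
mkdir -p pics; ls; python3 - <<'E'
from cell import robot
import cv2,numpy as np
s=robot.observe();print({k:np.round(v,3).tolist() for k,v in s.items()})
for n in("top","side"):
    c=robot.capture(n);np.savez(f"pics/{n}0.npz",**c)
    cv2.imwrite(f"pics/{n}0.png",cv2.resize(c["frame"][:,:,::-1],(800,600),interpolation=cv2.INTER_CUBIC))
    print(n,c["K"].tolist(),np.ravel(c["rvec"]),np.ravel(c["tvec"]),(c["range_z"]>0).mean())
E
```

```text
pics
{'t': 0.0, 'q': [1.004, 0.313, 1.498, 0.0, 1.331, -0.223], 'dq': [0.001, 0.001, -0.003, 0.0, 0.002, -0.001], 'joint_torque': [-0.001, -40.221, -25.228, 0.069, 0.035, -0.0], 'tcp_pos': [0.177, 0.494, 0.252], 'eef_rot': [-3.14, -0.0, 2.798], 'contact_force': [0.506, -0.873, 0.155], 'moment': [-0.035, -0.006, -0.011], 'opening': 0.088}
top [[346.7540714125235, 0.0, 250.12565189955913], [0.0, 346.7540714125235, 195.36648410674988], [0.0, 0.0, 1.0]] [ 2.09267576 -2.11937443  0.18055759] [0.16579896 0.43805887 0.84978285] 0.9960581461588541
side [[449.7918494456199, 0.0, 255.3847155121906], [0.0, 449.7918494456199, 195.5433677592706], [0.0, 0.0, 1.0]] [ 2.46525385 -0.85266186  0.21972141] [-0.23167615  0.37140392  0.99929828] 0.9957478841145834
```

View pics/top0.png

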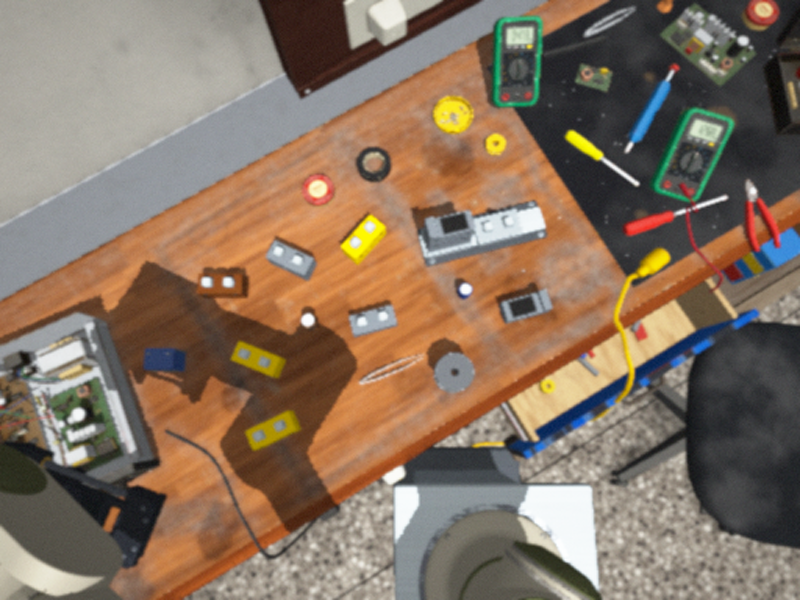

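View pics/side0.png

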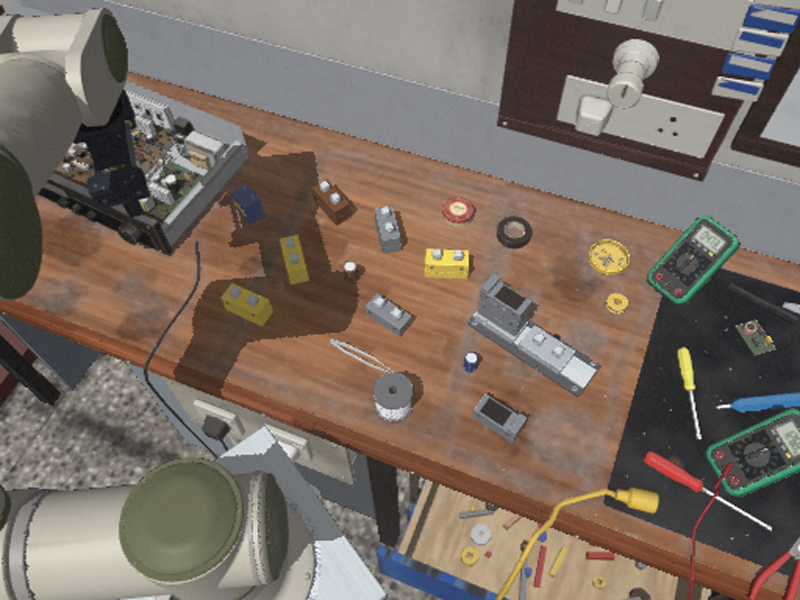

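The top picture (800x600 scale) shows these parts:
- Grey risers at (291,257) and (372,319).
- Look-alikes: brown (221,283), yellow (363,238), (258,359) and (272,430), and a blue block at (165,360).
- Grey cap at (525,304).
- Rail at (485,232), with the finished post at its left end and the bare studs at about (500,222).

Next I measure heights to pick the taller grey riser.

```bash
cat > h.py <<'E'
import numpy as np,cv2
def load(n,i): return dict(np.load(f"pics/{n}{i}.npz"))
def RT(c): return cv2.Rodrigues(c["rvec"])[0],np.ravel(c["tvec"])
def cloud(c):
    R,t=RT(c);K=c["K"];h,w=c["range_z"].shape
    u,v=np.meshgrid(np.arange(w),np.arange(h));z=c["range_z"]
    P=np.stack([(u-K[0,2])/K[0,0]*z,(v-K[1,2])/K[1,1]*z,z],-1)
    return (P-t)@R
def ray(c,uv,z):
    R,t=RT(c);d=np.linalg.inv(c["K"])@np.array([*uv,1.]);o=-R.T@t;d=R.T@d
    return o+d*(z-o[2])/d[2]
def proj(c,p):
    return cv2.projectPoints(np.array(p,float).reshape(-1,3),c["rvec"],c["tvec"],c["K"],None)[0][:,0]
def snap(n,i):
    from cell import robot
    c=robot.capture(n);np.savez(f"pics/{n}{i}.npz",**c);return c
E
python3 - <<'E'
from h import *
t=load("top",0);s=load("side",0)
W=cloud(t);Ws=cloud(s)
for nm,(u,v) in dict(gA=(291,257),gB=(372,319),cap=(525,304),stud=(500,222),post=(455,225)).items():
    u*=.64;v*=.64;r=22
    for q,c,w in(("top",t,W),("side",s,Ws)):
        if q=="side":
            uu,vv=proj(c,cen)[0]
        else: uu,vv=u,v
        y0,x0=int(vv)-r,int(uu)-r
        p=w[y0:y0+2*r,x0:x0+2*r].reshape(-1,3)
        if q=="top": cen=np.median(p[p[:,2]>.015],0)
        z=p[:,2]; h,e=np.histogram(z,bins=np.arange(-.01,.12,.004))
        print(nm,q,cen.round(3),[(round(e[i],3),int(h[i])) for i in range(len(h)) if h[i]>8])
    tt=t["frame"];
def crop(c,uv,r,f):
    return cv2.resize(c["frame"][int(uv[1])-r:int(uv[1])+r,int(uv[0])-r:int(uv[0])+r,::-1],(f,f),interpolation=cv2.INTER_CUBIC)
rows=[]
row1=[crop(t,(u*.64,v*.64),26,266) for u,v in((291,257),(372,319),(525,304))]
row2=[crop(s,(u*.64,v*.64),26,266) for u,v in((388,228),(388,312),(500,417))]
cv2.imwrite("pics/crops.png",np.vstack([np.hstack(row1),np.hstack(row2)]))
row1=[crop(t,(u*.64,v*.64),52,400) for u,v in((484,235),)]+[crop(s,(u*.64,v*.64),52,400) for u,v in((535,335),)]
cv2.imwrite("pics/rail.png",np.hstack(row1))
E
```

```text
gA top [0.523 0.33  0.04 ] [(np.float64(-0.006), 127), (np.float64(-0.002), 1176), (np.float64(0.002), 191), (np.float64(0.006), 12), (np.float64(0.014), 12), (np.float64(0.018), 10), (np.float64(0.022), 11), (np.float64(0.026), 13), (np.float64(0.034), 33), (np.float64(0.038), 217), (np.float64(0.042), 45), (np.float64(0.05), 21), (np.float64(0.054), 37)]
gA side [0.523 0.33  0.04 ] [(np.float64(-0.01), 10), (np.float64(-0.006), 334), (np.float64(-0.002), 1019), (np.float64(0.002), 199), (np.float64(0.006), 13), (np.float64(0.01), 13), (np.float64(0.014), 14), (np.float64(0.018), 14), (np.float64(0.022), 12), (np.float64(0.026), 13), (np.float64(0.03), 14), (np.float64(0.034), 58), (np.float64(0.038), 126), (np.float64(0.042), 32), (np.float64(0.05), 28), (np.float64(0.054), 20)]
gB top [0.419 0.19  0.026] [(np.float64(-0.006), 142), (np.float64(-0.002), 1193), (np.float64(0.002), 196), (np.float64(0.006), 11), (np.float64(0.018), 11), (np.float64(0.022), 154), (np.float64(0.026), 144), (np.float64(0.034), 13), (np.float64(0.038), 41), (np.float64(0.042), 10)]
gB side [0.419 0.19  0
[... 2776 characters left out ...]
np.float64(-0.006), 138), (np.float64(-0.002), 526), (np.float64(0.002), 129), (np.float64(0.006), 86), (np.float64(0.01), 45), (np.float64(0.014), 34), (np.float64(0.018), 42), (np.float64(0.022), 96), (np.float64(0.026), 40), (np.float64(0.03), 26), (np.float64(0.034), 23), (np.float64(0.038), 29), (np.float64(0.042), 27), (np.float64(0.046), 25), (np.float64(0.05), 24), (np.float64(0.054), 27), (np.float64(0.058), 25), (np.float64(0.062), 26), (np.float64(0.066), 25), (np.float64(0.07), 33), (np.float64(0.074), 27), (np.float64(0.078), 27), (np.float64(0.082), 21), (np.float64(0.086), 34), (np.float64(0.09), 183), (np.float64(0.094), 133), (np.float64(0.098), 20), (np.float64(0.102), 53)]
```

View pics/crops.png

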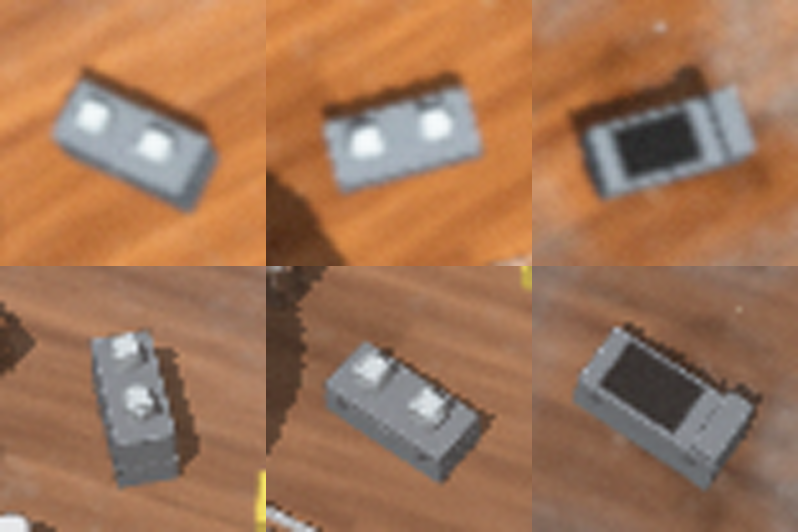

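View pics/rail.png

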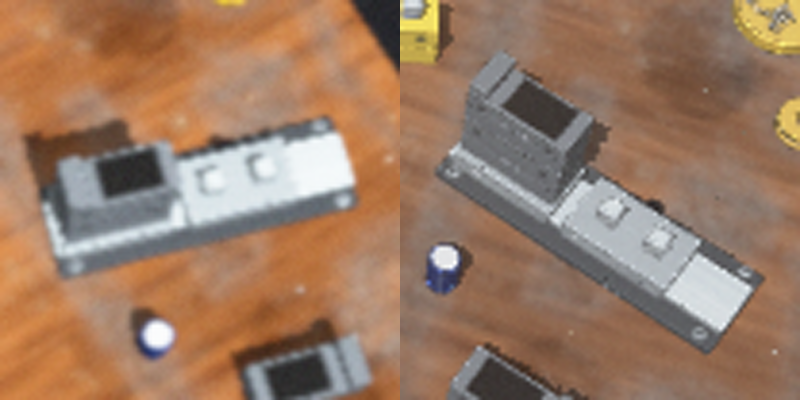

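Crops: grey block A, on the left, is the taller (faces at z≈40 mm). Block B, in the middle, is 26 mm high and must stay. The cap's stop is on its right end, towards world -y. The bare saddle sits close to the finished post. Now the exact poses, from both views.

```bash
cat >> h.py <<'E'
def face(c,cen,h,r=.06,tol=.005,sz=None):
    W=cloud(c).reshape(-1,3);F=c["frame"].reshape(-1,3).astype(int)
    sat=F.max(1)-F.min(1)
    m=(np.abs(W[:,2]-h)<tol)&(np.hypot(W[:,0]-cen[0],W[:,1]-cen[1])<r)&(sat<45)
    P=W[m]
    # re-cast on the plane to remove depth noise
    o=-RT(c)[0].T@RT(c)[1]; P=o+(P-o)*((h-o[2])/(P[:,2]-o[2]))[:,None]
    # largest cluster
    rect=cv2.minAreaRect((P[:,:2]*1000).astype(np.float32))
    (cx,cy),(w,l),a=rect
    b=cv2.boxPoints(rect);e=[b[1]-b[0],b[2]-b[1]];e=max(e,key=np.linalg.norm)
    yaw=np.degrees(np.arctan2(e[1],e[0]))%180
    return np.array([cx,cy]),sorted((w,l)),yaw,len(P),P[:,2].mean(),W[m][:,2].mean()
E
python3 - <<'E'
from h import *
np.set_printoptions(precision=2,suppress=True)
for n in("top","side"):
    c=load(n,0)
    for nm,cen,h,r in(("A",(.523,.33),.04,.05),("A studs",(.523,.33),.055,.04),("B",(.419,.19),.026,.05),("cap ledge",(.438,-.066),.03,.05),("capstop",(.438,-.09),.04,.05),("post",(.56,.06),.094,.06),("poststop",(.56,.09),.104,.06),("saddle studs",(.576,-.017),.039,.05),("saddle",(.576,-.02),.024,.065)):
        x=face(c,cen,h,r,.004); print(n,nm,x[0],np.array(x[1]),round(x[2],1),x[3],round(x[5],4))
E
```

```text
top A [526.7  332.14] [34.51 77.12] 63.8 283 0.0402
top A studs [526.78 332.53] [14.24 48.26] 63.8 53 0.0549
top B [419.77 191.43] [34.57 74.64] 104.3 295 0.026
top cap ledge [438.98 -63.12] [34.28 71.28] 105.3 316 0.0301
top capstop [447.83 -95.15] [14.67 33.56] 12.8 74 0.0398
top post [560.58  62.93] [34.93 75.94] 103.6 324 0.0943
top poststop [554.09  92.98] [13.81 34.  ] 12.1 75 0.1039
top saddle studs [575.65  -9.05] [17.9  82.08] 110.0 58 0.0383
top saddle [581.69  -9.83] [ 53.93 109.28] 104.4 435 0.024
side A [524.33 331.15] [33.86 79.3 ] 63.4 202 0.0396
side A studs [523.95 330.49] [13.54 52.71] 63.6 45 0.0543
side B [417.87 190.33] [36.15 76.88] 105.2 243 0.0257
side cap ledge [437.28 -66.02] [35.95 76.05] 104.5 341 0.0298
side capstop [446.7  -95.37] [18.09 34.43] 6.4 78 0.0399
side post [559.09  61.84] [37.15 75.38] 102.0 316 0.0937
side poststop [551.49  92.62] [14.42 36.35] 15.4 69 0.1036
side saddle studs [571.75 -11.88] [28.45 81.93] 98.8 65 0.0383
side saddle [579.6 -10.7] [ 54.18 108.91] 104.1 463 0.0238
```

```bash
python3 - <<'E'
from h import *
np.set_printoptions(precision=2,suppress=True)
y=np.array([-.2385,.971]);x=np.array([.971,.2385])
for n in("top","side"):
    c=load(n,0);W=cloud(c).reshape(-1,3);F=c["frame"].reshape(-1,3).astype(int);
    o=-RT(c)[0].T@RT(c)[1]
    pc=face(c,(.56,.06),.094,.06,.004)[0]/1000; org=pc-.065*y
    d=(W[:,:2]-org); rx,ry=d@x,d@y
    # saddle plate & stud tops in rail coords
    def pts(h,tol,lim):
        m=(abs(W[:,2]-h)<tol)&(abs(rx)<.035)&(ry<lim)&(ry>-.12)
        P=W[m];P=o+(P-o)*((h-o[2])/(P[:,2]-o[2]))[:,None];e=P[:,:2]-org;return e@x*1000,e@y*1000
    a,b=pts(.039,.003,.018)
    print(n,"org",org*1000)
    k=b>np.median(b) if False else b>(b.min()+b.max())/2
    for kk in(k,~k): print(" stud",kk.sum(),[a[kk].min(),a[kk].max(),b[kk].min(),b[kk].max()],a[kk].mean(),b[kk].mean())
    a,b=pts(.024,.003,.024)
    print(" saddle x",np.percentile(a,[1,99]),"y",np.percentile(b,[0,1,99,100]),a.mean(),b.mean())
    # whole-cap outline
    for cc,h1 in(((.440,-.068),.03),):
        m=(W[:,2]>.026)&(np.hypot(W[:,0]-cc[0],W[:,1]-cc[1])<.055)
        P=W[m]; st=P[:,2]>.0365
        def pl(P,h): return o+(P-o)*((h-o[2])/(P[:,2]-o[2]))[:,None]
        P=np.vstack([pl(P[~st],.03),pl(P[st],.04)])
        r=cv2.minAreaRect((P[:,:2]*1000).astype(np.float32));print(" cap",r)
E
```

```text
top org [576.08  -0.19]
 stud 24 [np.float64(-6.356691699330994), np.float64(6.3985929824508405), np.float64(-13.974947366669394), np.float64(0.4176401165611458)] -0.30244969428101437 -6.703037148805621
 stud 24 [np.float64(-7.231760488831449), np.float64(5.5784418108611105), np.float64(-49.703047055971425), np.float64(-36.88753036489232)] -0.7101952736521294 -43.588413519180705
 saddle x [-23.02  26.91] y [-65.43 -64.72  13.88  14.89] -0.3852979632588542 -25.278064783859286
 cap ((439.6182861328125, -65.36217498779297), (34.265830993652344, 75.97415924072266), 15.236634254455566)
side org [574.59  -1.27]
 stud 21 [np.float64(-7.187084775234481), np.float64(6.403864909415124), np.float64(-12.894684196143107), np.float64(0.18977778832786737)] 0.3710376118122643 -5.943217255345624
 stud 24 [np.float64(-6.619604673229114), np.float64(5.916077325917054), np.float64(-49.245563094130475), np.float64(-36.38942469726972)] -0.3605777978308473 -42.66932488300305
 saddle x [-23.79  26.02] y [-64.72 -64.09  14.82  15.52] -0.8644566559163191 -25.172075444524307
 cap ((438.3883361816406, -66.07901000976562), (39.015380859375, 77.0390396118164), 18.077178955078125)
```

Both views agree. In world mm:

| Part | Position | Yaw or offset |
|---|---|---|
| Tall riser | (525.5, 331.6) | 63.7° |
| Saddle centre | (581.3, -25.0) | rail y≈-25, rail yaw 103.8° |
| Cap | (439.0, -65.7) | ~104.9° |

First move: turn to 63.7° and go over the riser.

```bash
cat > to.py <<'E'
import sys,numpy as np
from cell import robot
from scipy.spatial.transform import Rotation as R
# to.py x y z yawdeg : shift in tool axes & az still to go
s=robot.observe();p=np.array(s["tcp_pos"]);Rm=R.from_euler("xyz",s["eef_rot"])
T=np.array([float(v) for v in sys.argv[1:4]])
des=R.from_euler("xyz",[np.pi,0,np.radians(float(sys.argv[4]))])
print("t",round(s["t"],2),"tcp",p.round(4),"rpy",np.round(s["eef_rot"],4),"F",np.round(s["contact_force"],1),"open",round(s["opening"],4))
print("shift tool now",Rm.inv().apply(T-p).round(4),"rotvec",(Rm.inv()*des).as_rotvec().round(4),"shift after turn",des.inv().apply(T-p).round(4))
E
python3 -m creep '[{"az":0.14},{"az":0.14},{"az":0.14},{"az":0.14},{"az":0.14},{"az":0.14},{"az":0.14},{"az":0.14},{"az":0.14},{"az":0.14},{"az":0.14},{"az":0.14}]' 40; python3 to.py .5255 .3316 .15 63.7
```

```text
t 0.1 tcp [0.1769 0.4941 0.2523] rpy [-3.1405e+00 -2.0000e-04  2.7978e+00] F [0.4 0.3 0.1] open 0.0882
shift tool now [-0.383  -0.0354  0.1022] rotvec [-1.000e-03  7.000e-04  1.686e+00] shift after turn [0.0088 0.3845 0.1023]schema error: expected keys grip, x, y, z, ax, ay, az
```

```bash
python3 -m creep '[{"grip":1,"x":0,"y":0,"z":0,"ax":0,"ay":0,"az":0.14},{"grip":1,"x":0,"y":0,"z":0,"ax":0,"ay":0,"az":0.14},{"grip":1,"x":0,"y":0,"z":0,"ax":0,"ay":0,"az":0.14},{"grip":1,"x":0,"y":0,"z":0,"ax":0,"ay":0,"az":0.14},{"grip":1,"x":0,"y":0,"z":0,"ax":0,"ay":0,"az":0.14},{"grip":1,"x":0,"y":0,"z":0,"ax":0,"ay":0,"az":0.14},{"grip":1,"x":0,"y":0,"z":0,"ax":0,"ay":0,"az":0.14},{"grip":1,"x":0,"y":0,"z":0,"ax":0,"ay":0,"az":0.14},{"grip":1,"x":0,"y":0,"z":0,"ax":0,"ay":0,"az":0.14},{"grip":1,"x":0,"y":0,"z":0,"ax":0,"ay":0,"az":0.14},{"grip":1,"x":0,"y":0,"z":0,"ax":0,"ay":0,"az":0.14},{"grip":1,"x":0,"y":0,"z":0,"ax":0,"ay":0,"az":0.14}]' 40; python3 to.py .5255 .3316 .15 63.7
```

```text
t: 1.3
tcp_pos: [0.1769, 0.4941, 0.2524]
eef_rot: [-3.141, 0.001, 1.112]
contact_force: [-0.1, 1.0, 0.3]
opening: 0.0883
t 1.3 tcp [0.1769 0.4941 0.2524] rpy [-3.1415e+00  8.0000e-04  1.1120e+00] F [-0.1  1.   0.3] open 0.0883
shift tool now [0.0087 0.3846 0.1023] rotvec [-0.0001  0.0008  0.0002] shift after turn [0.0087 0.3845 0.1024]
```

```bash
python3 -m creep '[{"grip":1,"x":0.001,"y":0.032,"z":0,"ax":0,"ay":0,"az":0},{"grip":1,"x":0.001,"y":0.032,"z":0,"ax":0,"ay":0,"az":0},{"grip":1,"x":0.001,"y":0.032,"z":0,"ax":0,"ay":0,"az":0},{"grip":1,"x":0.001,"y":0.032,"z":0,"ax":0,"ay":0,"az":0},{"grip":1,"x":0.001,"y":0.032,"z":0,"ax":0,"ay":0,"az":0},{"grip":1,"x":0.001,"y":0.032,"z":0,"ax":0,"ay":0,"az":0},{"grip":1,"x":0.001,"y":0.032,"z":0.017,"ax":0,"ay":0,"az":0},{"grip":1,"x":0.001,"y":0.032,"z":0.017,"ax":0,"ay":0,"az":0},{"grip":1,"x":0.001,"y":0.032,"z":0.017,"ax":0,"ay":0,"az":0},{"grip":1,"x":0,"y":0.032,"z":0.017,"ax":0,"ay":0,"az":0},{"grip":1,"x":0,"y":0.032,"z":0.017,"ax":0,"ay":0,"az":0},{"grip":1,"x":0,"y":0.032,"z":0.017,"ax":0,"ay":0,"az":0},{"grip":1,"x":0,"y":0,"z":0,"ax":0,"ay":0,"az":0}]'; python3 to.py .5255 .3316 .026 63.7
```

```text
t: 2.6
tcp_pos: [0.5278, 0.3318, 0.1475]
eef_rot: [-3.139, 0.004, 1.114]
contact_force: [0.5, -0.4, -0.6]
opening: 0.0882
t 2.6 tcp [0.5278 0.3318 0.1475] rpy [-3.1391  0.0036  1.1143] F [ 0.5 -0.4 -0.6] open 0.0882
shift tool now [-0.0008 -0.0017  0.1215] rotvec [-0.0025  0.0036  0.0025] shift after turn [-0.0012 -0.002   0.1215]
```

```bash
python3 -m creep '[{"grip":1,"x":0,"y":0,"z":0.02,"ax":0,"ay":0,"az":0},{"grip":1,"x":0,"y":0,"z":0.02,"ax":0,"ay":0,"az":0},{"grip":1,"x":0,"y":0,"z":0.02,"ax":0,"ay":0,"az":0},{"grip":1,"x":0,"y":0,"z":0.01,"ax":0,"ay":0,"az":0},{"grip":1,"x":0,"y":0,"z":0,"ax":0,"ay":0,"az":0},{"grip":1,"x":0,"y":0,"z":0,"ax":0,"ay":0,"az":0}]'; python3 to.py .5255 .3316 .026 63.7
python3 - <<'E'
from h import *
o=[]
for n in("top","side"):
    c=snap(n,1);u=proj(c,[.5255,.3316,.05])[0].astype(int);r=45
    o.append(cv2.resize(c["frame"][u[1]-r:u[1]+r,u[0]-r:u[0]+r,::-1],(400,400),interpolation=cv2.INTER_CUBIC))
cv2.imwrite("pics/g1.png",np.hstack(o))
E
```

```text
t: 3.2
tcp_pos: [0.5263, 0.3347, 0.0817]
eef_rot: [3.141, -0.001, 1.118]
contact_force: [0.1, -0.0, -0.3]
opening: 0.0882
t 3.2 tcp [0.5263 0.3347 0.0817] rpy [ 3.1408e+00 -9.0000e-04  1.1181e+00] F [ 0.1 -0.  -0.3] open 0.0882
shift tool now [-0.0032  0.0006  0.0557] rotvec [ 0.0008 -0.0009  0.0064] shift after turn [-0.0031  0.0006  0.0557]
```

View pics/g1.png

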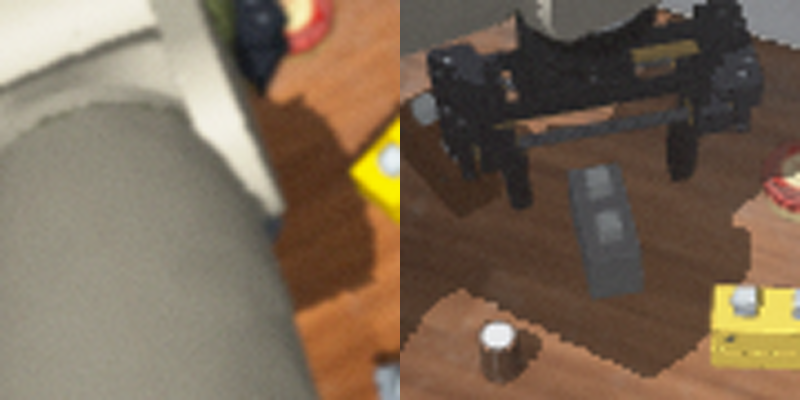

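The side view shows the two fingers straddling riser A, with its studs at about (600,180) and (608,225). The top view is blocked by the arm. I go down and close.

```bash
python3 -m creep '[{"grip":1,"x":-0.003,"y":0,"z":0.015,"ax":0,"ay":0,"az":0.006},{"grip":1,"x":0,"y":0,"z":0.015,"ax":0,"ay":0,"az":0},{"grip":1,"x":0,"y":0,"z":0.015,"ax":0,"ay":0,"az":0},{"grip":1,"x":0,"y":0,"z":0.010,"ax":0,"ay":0,"az":0},{"grip":1,"x":0,"y":0,"z":0,"ax":0,"ay":0,"az":0},{"grip":1,"x":0,"y":0,"z":0,"ax":0,"ay":0,"az":0}]'; python3 to.py .5255 .3316 .026 63.7
```

```text
t: 3.9
tcp_pos: [0.525, 0.3317, 0.0258]
eef_rot: [3.142, -0.0, 1.112]
contact_force: [0.1, 1.0, -0.3]
opening: 0.0881
t 3.9 tcp [0.525  0.3317 0.0258] rpy [ 3.1415e+00 -1.0000e-04  1.1118e+00] F [ 0.1  1.  -0.3] open 0.0881
shift tool now [ 0.0001  0.0005 -0.0002] rotvec [ 0.0001 -0.0001  0.    ] shift after turn [ 0.0001  0.0005 -0.0002]
```

```bash
python3 -m creep '[{"grip":0,"x":0,"y":0,"z":0,"ax":0,"ay":0,"az":0},{"grip":0,"x":0,"y":0,"z":0,"ax":0,"ay":0,"az":0},{"grip":0,"x":0,"y":0,"z":0,"ax":0,"ay":0,"az":0},{"grip":0,"x":0,"y":0,"z":0,"ax":0,"ay":0,"az":0},{"grip":0,"x":0,"y":0,"z":0,"ax":0,"ay":0,"az":0},{"grip":0,"x":0,"y":0,"z":0,"ax":0,"ay":0,"az":0},{"grip":0,"x":0,"y":0,"z":0,"ax":0,"ay":0,"az":0},{"grip":0,"x":0,"y":0,"z":0,"ax":0,"ay":0,"az":0}]' 60; python3 to.py .5255 .3316 .026 63.7
```

```text
t: 4.7
tcp_pos: [0.5249, 0.3316, 0.0257]
eef_rot: [3.141, -0.0, 1.112]
contact_force: [0.6, -0.0, 0.3]
opening: 0.0336
t 4.7 tcp [0.5249 0.3316 0.0257] rpy [ 3.1414e+00 -1.0000e-04  1.1118e+00] F [ 0.6 -0.   0.3] open 0.0336
shift tool now [ 0.0003  0.0005 -0.0003] rotvec [ 0.0001 -0.0001  0.    ] shift after turn [ 0.0003  0.0005 -0.0003]
```

```bash
python3 -m creep '[{"grip":0,"x":0,"y":0,"z":-0.02,"ax":0,"ay":0,"az":0},{"grip":0,"x":0,"y":0,"z":-0.04,"ax":0,"ay":0,"az":0},{"grip":0,"x":0,"y":0,"z":-0.04,"ax":0,"ay":0,"az":0},{"grip":0,"x":0,"y":0,"z":-0.04,"ax":0,"ay":0,"az":0},{"grip":0,"x":0,"y":0,"z":0,"ax":0,"ay":0,"az":-0.14},{"grip":0,"x":0,"y":0,"z":0,"ax":0,"ay":0,"az":-0.14},{"grip":0,"x":0,"y":0,"z":0,"ax":0,"ay":0,"az":-0.14},{"grip":0,"x":0,"y":0,"z":0,"ax":0,"ay":0,"az":-0.14},{"grip":0,"x":0,"y":0,"z":0,"ax":0,"ay":0,"az":-0.14},{"grip":0,"x":0,"y":0,"z":0,"ax":0,"ay":0,"az":0},{"grip":0,"x":0,"y":0,"z":0,"ax":0,"ay":0,"az":0}]'; python3 to.py .5813 -.025 .166 103.8
```

```text
t: 5.8
tcp_pos: [0.5248, 0.3316, 0.1655]
eef_rot: [-3.141, 0.0, 1.808]
contact_force: [-0.5, 0.9, -2.3]
opening: 0.0334
t 5.8 tcp [0.5248 0.3316 0.1655] rpy [-3.1411  0.      1.808 ] F [-0.5  0.9 -2.3] open 0.0334
shift tool now [-0.3599 -0.0288 -0.0005] rotvec [-0.0005  0.     -0.0036] shift after turn [-0.3598 -0.0301 -0.0005]
```

```bash
python3 -m creep '[{"grip":0,"x":-0.02,"y":-0.002,"z":0,"ax":0,"ay":0,"az":-0.003},{"grip":0,"x":-0.03,"y":-0.002,"z":0,"ax":0,"ay":0,"az":0},{"grip":0,"x":-0.03,"y":-0.003,"z":0,"ax":0,"ay":0,"az":0},{"grip":0,"x":-0.03,"y":-0.003,"z":0,"ax":0,"ay":0,"az":0},{"grip":0,"x":-0.03,"y":-0.003,"z":0,"ax":0,"ay":0,"az":0},{"grip":0,"x":-0.03,"y":-0.003,"z":0,"ax":0,"ay":0,"az":0},{"grip":0,"x":-0.03,"y":-0.002,"z":0,"ax":0,"ay":0,"az":0},{"grip":0,"x":-0.03,"y":-0.002,"z":0,"ax":0,"ay":0,"az":0},{"grip":0,"x":-0.03,"y":-0.002,"z":0,"ax":0,"ay":0,"az":0},{"grip":0,"x":-0.03,"y":-0.002,"z":0,"ax":0,"ay":0,"az":0},{"grip":0,"x":-0.03,"y":-0.003,"z":0,"ax":0,"ay":0,"az":0},{"grip":0,"x":-0.03,"y":-0.003,"z":0,"ax":0,"ay":0,"az":0},{"grip":0,"x":-0.01,"y":0,"z":0,"ax":0,"ay":0,"az":0},{"grip":0,"x":0,"y":0,"z":0,"ax":0,"ay":0,"az":0},{"grip":0,"x":0,"y":0,"z":0,"ax":0,"ay":0,"az":0},{"grip":0,"x":0,"y":0,"z":0,"ax":0,"ay":0,"az":0}]'; python3 to.py .5813 -.025 .085 103.8
python3 - <<'E'
from h import *
for n in("top","side"):
    c=snap(n,2);cv2.imwrite(f"pics/{n}2.png",cv2.resize(c["frame"][...,::-1],(600,450)))
E
```

```text
t: 7.4
tcp_pos: [0.5825, -0.0237, 0.1657]
eef_rot: [-3.141, -0.0, 1.816]
contact_force: [0.7, 1.4, -1.5]
opening: 0.0332
t 7.4 tcp [ 0.5825 -0.0237  0.1657] rpy [-3.1414e+00 -3.0000e-04  1.8155e+00] F [ 0.7  1.4 -1.5] open 0.0332
shift tool now [-0.001  -0.0015  0.0807] rotvec [-0.0001 -0.0003  0.0039] shift after turn [-0.001  -0.0015  0.0807]
```

View pics/top2.png

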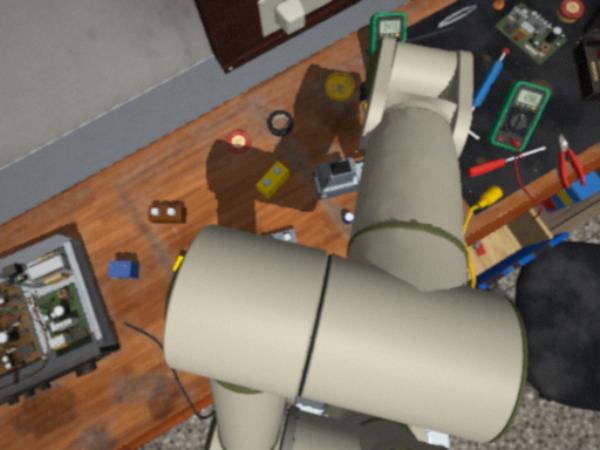

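View pics/side2.png

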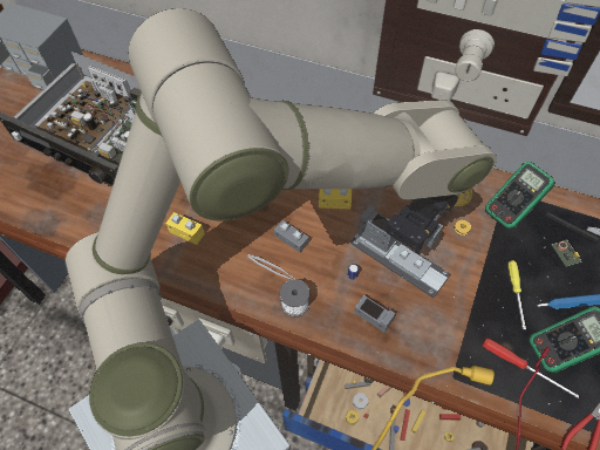

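The side view shows the riser in the gripper above the rail at (410,225); the top view is blocked by the arm. I lower to just above the studs and compare in the side view.

```bash
python3 -m creep '[{"grip":0,"x":-0.001,"y":-0.001,"z":0.02,"ax":0,"ay":0,"az":0.004},{"grip":0,"x":0,"y":0,"z":0.02,"ax":0,"ay":0,"az":0},{"grip":0,"x":0,"y":0,"z":0.02,"ax":0,"ay":0,"az":0},{"grip":0,"x":0,"y":0,"z":0.015,"ax":0,"ay":0,"az":0},{"grip":0,"x":0,"y":0,"z":0,"ax":0,"ay":0,"az":0},{"grip":0,"x":0,"y":0,"z":0,"ax":0,"ay":0,"az":0},{"grip":0,"x":0,"y":0,"z":0,"ax":0,"ay":0,"az":0}]'; python3 to.py .5813 -.025 .085 103.8
python3 - <<'E'
from h import *
c=snap("side",3);u=proj(c,[.58,-.025,.06])[0].astype(int);r=50
im=cv2.resize(c["frame"][u[1]-r:u[1]+r,u[0]-r:u[0]+r,::-1],(600,600),interpolation=cv2.INTER_CUBIC)
cv2.imwrite("pics/s3.png",im);print(u)
E
```

```text
t: 8.2
tcp_pos: [0.5824, -0.026, 0.0918]
eef_rot: [3.14, 0.001, 1.811]
contact_force: [0.2, 0.2, -2.2]
opening: 0.0336
t 8.2 tcp [ 0.5824 -0.026   0.0918] rpy [3.1400e+00 8.0000e-04 1.8111e+00] F [ 0.2  0.2 -2.2] open 0.0336
shift tool now [ 0.0013 -0.0009  0.0068] rotvec [ 0.0016  0.0008 -0.0005] shift after turn [ 0.0013 -0.0009  0.0068]
[352 215]
```

View pics/s3.png

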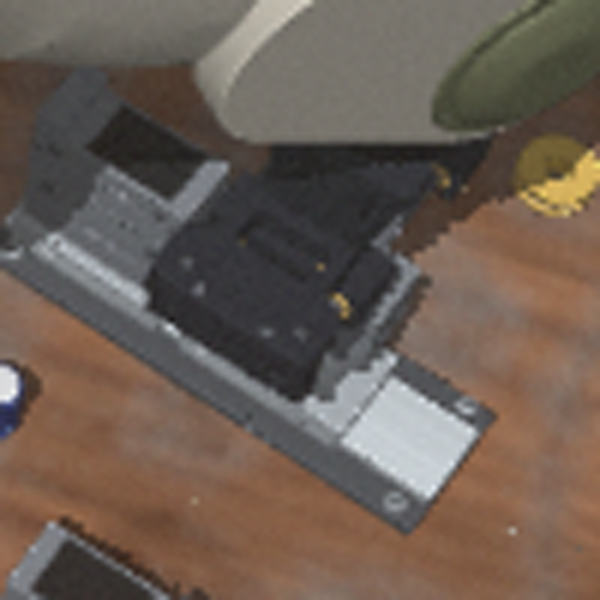

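The gripper body hides most of the riser; only its outer end, at (380,330), shows over the saddle. I continue by touch in small steps.

```bash
python3 -m creep '[{"grip":0,"x":0.001,"y":-0.001,"z":0.008,"ax":0.0015,"ay":0.001,"az":0},{"grip":0,"x":0,"y":0,"z":0.006,"ax":0,"ay":0,"az":0},{"grip":0,"x":0,"y":0,"z":0,"ax":0,"ay":0,"az":0},{"grip":0,"x":0,"y":0,"z":0,"ax":0,"ay":0,"az":0},{"grip":0,"x":0,"y":0,"z":0,"ax":0,"ay":0,"az":0}]'; python3 to.py .5813 -.025 .07 103.8
```

```text
t: 8.75
tcp_pos: [0.5808, -0.0255, 0.0769]
eef_rot: [-3.14, -0.001, 1.811]
contact_force: [0.1, -0.4, -1.0]
opening: 0.0337
t 8.75 tcp [ 0.5808 -0.0255  0.0769] rpy [-3.1404e+00 -9.0000e-04  1.8107e+00] F [ 0.1 -0.4 -1. ] open 0.0337
shift tool now [0.0004 0.0006 0.0069] rotvec [-0.0012 -0.0009 -0.0009] shift after turn [0.0004 0.0006 0.0069]
```

```bash
python3 -m creep '[{"grip":0,"x":0,"y":0,"z":0.004,"ax":0,"ay":0,"az":0},{"grip":0,"x":0,"y":0,"z":0.003,"ax":0,"ay":0,"az":0},{"grip":0,"x":0,"y":0,"z":0.003,"ax":0,"ay":0,"az":0},{"grip":0,"x":0,"y":0,"z":0.002,"ax":0,"ay":0,"az":0},{"grip":0,"x":0,"y":0,"z":0,"ax":0,"ay":0,"az":0},{"grip":0,"x":0,"y":0,"z":0,"ax":0,"ay":0,"az":0}]'; python3 to.py .5813 -.025 .0597 103.8
```

```text
t: 9.35
tcp_pos: [0.5807, -0.0255, 0.0647]
eef_rot: [-3.14, -0.001, 1.811]
contact_force: [-0.0, -0.6, -0.3]
opening: 0.0337
t 9.35 tcp [ 0.5807 -0.0255  0.0647] rpy [-3.1402e+00 -9.0000e-04  1.8107e+00] F [-0.  -0.6 -0.3] open 0.0337
shift tool now [0.0003 0.0007 0.005 ] rotvec [-0.0014 -0.0009 -0.0009] shift after turn [0.0003 0.0007 0.005 ]
```

```bash
python3 -m creep '[{"grip":0,"x":0,"y":0.0005,"z":0.0015,"ax":0,"ay":0,"az":0},{"grip":0,"x":0,"y":0,"z":0.0015,"ax":0,"ay":0,"az":0},{"grip":0,"x":0,"y":0,"z":0,"ax":0,"ay":0,"az":0},{"grip":0,"x":0,"y":0,"z":0,"ax":0,"ay":0,"az":0}]'; python3 to.py .5813 -.025 .0597 103.8
```

```text
t: 9.75
tcp_pos: [0.5824, -0.0261, 0.0628]
eef_rot: [3.14, 0.001, 1.811]
contact_force: [2.5, -3.5, 5.3]
opening: 0.0336
t 9.75 tcp [ 0.5824 -0.0261  0.0628] rpy [3.1399e+00 1.4000e-03 1.8106e+00] F [ 2.5 -3.5  5.3] open 0.0336
shift tool now [ 0.0013 -0.0008  0.0031] rotvec [ 0.0017  0.0014 -0.001 ] shift after turn [ 0.0013 -0.0008  0.0031]
```

Contact: 5 N up and about 4 N sideways along tool -x, which means the stud chamfers are pushing. I yield in that direction and go on.

```bash
python3 -m creep '[{"grip":0,"x":-0.0006,"y":0.0003,"z":0.0005,"ax":0,"ay":0,"az":0},{"grip":0,"x":0,"y":0,"z":0.0005,"ax":0,"ay":0,"az":0},{"grip":0,"x":0,"y":0,"z":0,"ax":0,"ay":0,"az":0},{"grip":0,"x":0,"y":0,"z":0,"ax":0,"ay":0,"az":0}]'; python3 to.py .5813 -.025 .0597 103.8
```

```text
t: 10.15
tcp_pos: [0.583, -0.0267, 0.0613]
eef_rot: [3.139, 0.001, 1.81]
contact_force: [5.5, -4.6, -0.5]
opening: 0.0337
t 10.15 tcp [ 0.583  -0.0267  0.0613] rpy [3.1394e+00 1.5000e-03 1.8104e+00] F [ 5.5 -4.6 -0.5] open 0.0337
shift tool now [ 0.002  -0.0013  0.0016] rotvec [ 0.0022  0.0015 -0.0013] shift after turn [ 0.002  -0.0013  0.0016]
```

```bash
python3 -m creep '[{"grip":0,"x":-0.0008,"y":0.0006,"z":0.001,"ax":0,"ay":0,"az":0},{"grip":0,"x":0,"y":0,"z":0.001,"ax":0,"ay":0,"az":0},{"grip":0,"x":0,"y":0,"z":0,"ax":0,"ay":0,"az":0},{"grip":0,"x":0,"y":0,"z":0,"ax":0,"ay":0,"az":0}]'; python3 to.py .5813 -.025 .0597 103.8
```

```text
t: 10.55
tcp_pos: [0.5832, -0.0268, 0.0591]
eef_rot: [3.141, 0.0, 1.811]
contact_force: [5.5, -3.2, 3.3]
opening: 0.0337
t 10.55 tcp [ 0.5832 -0.0268  0.0591] rpy [3.1410e+00 4.0000e-04 1.8106e+00] F [ 5.5 -3.2  3.3] open 0.0337
shift tool now [ 0.0022 -0.0014 -0.0006] rotvec [ 0.0006  0.0004 -0.001 ] shift after turn [ 0.0022 -0.0014 -0.0006]
```

On the balls (underside at about 33.5 mm). Now I press.

```bash
python3 -m creep '[{"grip":0,"x":-0.0003,"y":0.0005,"z":0.0015,"ax":0,"ay":0,"az":0},{"grip":0,"x":0,"y":0,"z":0.0015,"ax":0,"ay":0,"az":0},{"grip":0,"x":0,"y":0,"z":0.0015,"ax":0,"ay":0,"az":0},{"grip":0,"x":0,"y":0,"z":0,"ax":0,"ay":0,"az":0}]'; python3 to.py .5813 -.025 .0497 103.8
```

```text
t: 10.95
tcp_pos: [0.5833, -0.0269, 0.0541]
eef_rot: [-3.141, -0.0, 1.811]
contact_force: [5.8, -2.9, -0.5]
opening: 0.0336
t 10.95 tcp [ 0.5833 -0.0269  0.0541] rpy [-3.1411e+00 -3.0000e-04  1.8106e+00] F [ 5.8 -2.9 -0.5] open 0.0336
shift tool now [ 0.0023 -0.0015  0.0044] rotvec [-0.0005 -0.0003 -0.001 ] shift after turn [ 0.0023 -0.0015  0.0044]
```

```bash
python3 -m creep '[{"grip":0,"x":0,"y":0.0005,"z":0.002,"ax":0,"ay":0,"az":0},{"grip":0,"x":0,"y":0,"z":0.002,"ax":0,"ay":0,"az":0},{"grip":0,"x":0,"y":0,"z":0.001,"ax":0,"ay":0,"az":0},{"grip":0,"x":0,"y":0,"z":0,"ax":0,"ay":0,"az":0}]'; python3 to.py .5813 -.025 .0497 103.8
```

```text
t: 11.35
tcp_pos: [0.5834, -0.0269, 0.0497]
eef_rot: [-3.14, -0.0, 1.811]
contact_force: [-2.1, -3.7, 7.6]
opening: 0.0334
t 11.35 tcp [ 0.5834 -0.0269  0.0497] rpy [-3.1398e+00 -4.0000e-04  1.8108e+00] F [-2.1 -3.7  7.6] open 0.0334
shift tool now [ 0.0023 -0.0015  0.    ] rotvec [-0.0018 -0.0004 -0.0009] shift after turn [ 0.0023 -0.0015 -0.    ]
```

```bash
python3 -m creep '[{"grip":0,"x":0,"y":0,"z":0.002,"ax":0,"ay":0,"az":0},{"grip":0,"x":0,"y":0,"z":0.002,"ax":0,"ay":0,"az":0},{"grip":0,"x":0,"y":0,"z":0,"ax":0,"ay":0,"az":0}]'; python3 to.py .5813 -.025 .0497 103.8
```

```text
t: 11.65
tcp_pos: [0.5834, -0.0269, 0.0495]
eef_rot: [-3.14, 0.0, 1.811]
contact_force: [-17.8, -2.9, 44.7]
opening: 0.0336
t 11.65 tcp [ 0.5834 -0.0269  0.0495] rpy [-3.1400e+00  3.0000e-04  1.8114e+00] F [-17.8  -2.9  44.7] open 0.0336
shift tool now [ 0.0023 -0.0016 -0.0002] rotvec [-0.0016  0.0003 -0.0003] shift after turn [ 0.0023 -0.0016 -0.0002]
```

It stands hard at the home height (45 N, no more travel). I relax, open and lift.

```bash
python3 -m creep '[{"grip":0,"x":0,"y":0,"z":-0.004,"ax":0,"ay":0,"az":0},{"grip":0.6,"x":0,"y":0,"z":0,"ax":0,"ay":0,"az":0},{"grip":1,"x":0,"y":0,"z":0,"ax":0,"ay":0,"az":0},{"grip":1,"x":0,"y":0,"z":0,"ax":0,"ay":0,"az":0},{"grip":1,"x":0,"y":0,"z":0,"ax":0,"ay":0,"az":0},{"grip":1,"x":0,"y":0,"z":0,"ax":0,"ay":0,"az":0}]'; python3 to.py .439 -.0657 .16 104.9
```

```text
t: 12.25
tcp_pos: [0.5832, -0.0264, 0.049]
eef_rot: [-3.14, -0.001, 1.811]
contact_force: [0.3, -0.5, 0.5]
opening: 0.0714
t 12.25 tcp [ 0.5832 -0.0264  0.049 ] rpy [-3.1395e+00 -1.4000e-03  1.8109e+00] F [ 0.3 -0.5  0.5] open 0.0714
shift tool now [-0.0038 -0.1497 -0.1107] rotvec [-0.002  -0.0014 -0.0199] shift after turn [-0.0009 -0.1495 -0.111 ]
```

```bash
python3 -m creep '[{"grip":1,"x":0,"y":0,"z":-0.02,"ax":0,"ay":0,"az":0},{"grip":1,"x":0,"y":0,"z":-0.03,"ax":0,"ay":0,"az":0},{"grip":1,"x":0,"y":0,"z":-0.03,"ax":0,"ay":0,"az":0},{"grip":1,"x":0,"y":0,"z":-0.03,"ax":0,"ay":0,"az":0},{"grip":1,"x":0,"y":-0.025,"z":0,"ax":0,"ay":0,"az":-0.02},{"grip":1,"x":0,"y":-0.025,"z":0,"ax":0,"ay":0,"az":0},{"grip":1,"x":0,"y":-0.025,"z":0,"ax":0,"ay":0,"az":0},{"grip":1,"x":0,"y":-0.025,"z":0,"ax":0,"ay":0,"az":0},{"grip":1,"x":0,"y":-0.025,"z":0,"ax":0,"ay":0,"az":0},{"grip":1,"x":0,"y":-0.025,"z":0,"ax":0,"ay":0,"az":0},{"grip":1,"x":0,"y":0,"z":0,"ax":0,"ay":0,"az":0},{"grip":1,"x":0,"y":0,"z":0,"ax":0,"ay":0,"az":0}]'; python3 to.py .439 -.0657 .09 104.9
python3 - <<'E'
from h import *
np.set_printoptions(precision=2,suppress=True)
for n in("top","side"):
    c=snap(n,4);u=proj(c,[.55,-.025,.06])[0].astype(int);r=60
    a,b=max(u[1]-r,0),max(u[0]-r,0)
    cv2.imwrite(f"pics/{n}4.png",cv2.resize(c["frame"][a:a+2*r,b:b+2*r,::-1],(600,600),interpolation=cv2.INTER_CUBIC))
    for nm,cen,h,rr in(("riser",(.5825,-.0255),.064,.05),("studs",(.5825,-.0255),.079,.035),("cap",(.438,-.066),.03,.05)):
        try: x=face(c,cen,h,rr,.004); print(n,nm,x[0],np.array(x[1]),round(x[2],1),x[3],round(x[5],4))
        except Exception as e: print(n,nm,e)
E
```

```text
t: 13.45
tcp_pos: [0.4388, -0.0648, 0.1597]
eef_rot: [-3.141, -0.001, 1.83]
contact_force: [1.1, 0.0, -0.5]
opening: 0.0883
t 13.45 tcp [ 0.4388 -0.0648  0.1597] rpy [-3.1408e+00 -6.0000e-04  1.8302e+00] F [ 1.1  0.  -0.5] open 0.0883
shift tool now [-0.001  -0.      0.0697] rotvec [-0.0008 -0.0006 -0.0007] shift after turn [-0.0009 -0.0001  0.0697]
top riser [580.69 -24.9 ] [35.41 75.7 ] 103.6 246 0.0638
top studs [580.65 -22.99] [14.22 53.69] 103.6 61 0.0782
top cap [433.38 -37.28] [20.82 37.65] 177.1 89 0.0301
side riser [585.35 -52.45] [19.18 35.34] 11.2 66 0.0637
side studs [0. 0.] [0. 0.] 0.0 0 nan
side cap [437.76 -66.38] [35.58 75.31] 104.0 119 0.0297h.py:29: RuntimeWarning: Mean of empty slice.
  return np.array([cx,cy]),sorted((w,l)),yaw,len(P),P[:,2].mean(),W[m][:,2].mean()
  ret = ret.dtype.type(ret / rcount)
```

View pics/side4.png

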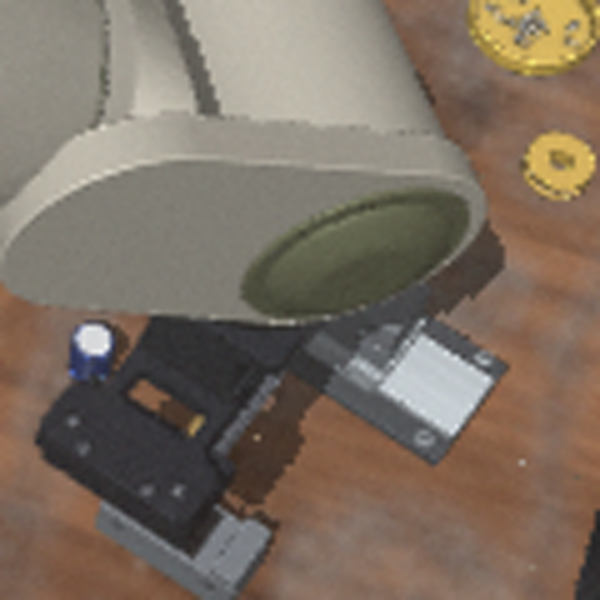

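View pics/top4.png

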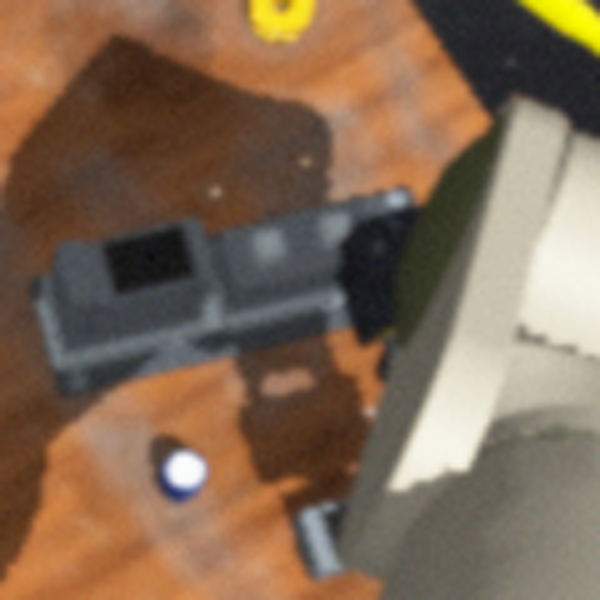

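The top view shows the riser seated flush: top face at z≈63.8 mm, studs at (268,243) and (333,225). The side view shows the gripper above the cap, with the stop on the lower right, at (235,555). I descend on the cap.

```bash
python3 -m creep '[{"grip":1,"x":-0.001,"y":0,"z":0.025,"ax":0,"ay":0,"az":0.004},{"grip":1,"x":0,"y":0,"z":0.025,"ax":0,"ay":0,"az":0},{"grip":1,"x":0,"y":0,"z":0.025,"ax":0,"ay":0,"az":0},{"grip":1,"x":0,"y":0,"z":0.025,"ax":0,"ay":0,"az":0},{"grip":1,"x":0,"y":0,"z":0.02,"ax":0,"ay":0,"az":0},{"grip":1,"x":0,"y":0,"z":0.015,"ax":0,"ay":0,"az":0},{"grip":1,"x":0,"y":0,"z":0,"ax":0,"ay":0,"az":0},{"grip":1,"x":0,"y":0,"z":0,"ax":0,"ay":0,"az":0},{"grip":1,"x":0,"y":0,"z":0,"ax":0,"ay":0,"az":0}]'; python3 to.py .439 -.0657 .021 104.6
```

```text
t: 14.45
tcp_pos: [0.4392, -0.0656, 0.0251]
eef_rot: [-3.141, -0.0, 1.827]
contact_force: [0.9, -0.2, -0.2]
opening: 0.088
t 14.45 tcp [ 0.4392 -0.0656  0.0251] rpy [-3.1412e+00 -1.0000e-04  1.8271e+00] F [ 0.9 -0.2 -0.2] open 0.088
shift tool now [ 0.     -0.0002  0.0041] rotvec [-0.0004 -0.0001  0.0015] shift after turn [ 0.     -0.0002  0.0041]
```

```bash
python3 -m creep '[{"grip":1,"x":0,"y":0,"z":0.004,"ax":0,"ay":0,"az":0},{"grip":0,"x":0,"y":0,"z":0,"ax":0,"ay":0,"az":0},{"grip":0,"x":0,"y":0,"z":0,"ax":0,"ay":0,"az":0},{"grip":0,"x":0,"y":0,"z":0,"ax":0,"ay":0,"az":0},{"grip":0,"x":0,"y":0,"z":0,"ax":0,"ay":0,"az":0},{"grip":0,"x":0,"y":0,"z":0,"ax":0,"ay":0,"az":0},{"grip":0,"x":0,"y":0,"z":0,"ax":0,"ay":0,"az":0},{"grip":0,"x":0,"y":0,"z":0,"ax":0,"ay":0,"az":0},{"grip":0,"x":0,"y":0,"z":0,"ax":0,"ay":0,"az":0}]' 60; python3 to.py .439 -.0657 .161 103.8
```

```text
t: 15.35
tcp_pos: [0.4386, -0.0656, 0.0205]
eef_rot: [-3.14, -0.001, 1.827]
contact_force: [1.8, 0.7, 0.4]
opening: 0.0335
t 15.35 tcp [ 0.4386 -0.0656  0.0205] rpy [-3.1403e+00 -9.0000e-04  1.8268e+00] F [1.8 0.7 0.4] open 0.0335
shift tool now [-1.000e-04  1.000e-04 -1.405e-01] rotvec [-0.0013 -0.0009  0.0151] shift after turn [-0.0002  0.0003 -0.1405]
```

```bash
python3 -m creep '[{"grip":0,"x":0,"y":0,"z":-0.02,"ax":0,"ay":0,"az":0},{"grip":0,"x":0,"y":0,"z":-0.04,"ax":0,"ay":0,"az":0},{"grip":0,"x":0,"y":0,"z":-0.04,"ax":0,"ay":0,"az":0},{"grip":0,"x":0,"y":0,"z":-0.04,"ax":0,"ay":0,"az":0.014},{"grip":0,"x":0,"y":0,"z":0,"ax":0,"ay":0,"az":0},{"grip":0,"x":0,"y":0,"z":0,"ax":0,"ay":0,"az":0},{"grip":0,"x":0,"y":0,"z":0,"ax":0,"ay":0,"az":0}]'; python3 to.py .5833 -.0268 .161 103.8
```

```text
t: 16.05
tcp_pos: [0.4381, -0.0653, 0.1591]
eef_rot: [-3.138, -0.003, 1.813]
contact_force: [0.5, -0.5, -1.9]
opening: 0.0338
t 16.05 tcp [ 0.4381 -0.0653  0.1591] rpy [-3.1379e+00 -2.7000e-03  1.8129e+00] F [ 0.5 -0.5 -1.9] open 0.0338
shift tool now [ 0.0026  0.1502 -0.0025] rotvec [-0.0037 -0.0027  0.0012] shift after turn [ 0.0028  0.1502 -0.0019]
```

```bash
python3 -m creep '[{"grip":0,"x":0.001,"y":0.015,"z":0,"ax":0,"ay":0,"az":0},{"grip":0,"x":0.001,"y":0.025,"z":0,"ax":0,"ay":0,"az":0},{"grip":0,"x":0,"y":0.03,"z":0,"ax":0,"ay":0,"az":0},{"grip":0,"x":0,"y":0.03,"z":0,"ax":0,"ay":0,"az":0},{"grip":0,"x":0,"y":0.025,"z":0,"ax":0,"ay":0,"az":0},{"grip":0,"x":0,"y":0.015,"z":0,"ax":0,"ay":0,"az":0},{"grip":0,"x":0,"y":0.01,"z":0,"ax":0,"ay":0,"az":0},{"grip":0,"x":0,"y":0,"z":0.02,"ax":0,"ay":0,"az":0},{"grip":0,"x":0,"y":0,"z":0.02,"ax":0,"ay":0,"az":0},{"grip":0,"x":0,"y":0,"z":0.01,"ax":0,"ay":0,"az":0},{"grip":0,"x":0,"y":0,"z":0,"ax":0,"ay":0,"az":0},{"grip":0,"x":0,"y":0,"z":0,"ax":0,"ay":0,"az":0},{"grip":0,"x":0,"y":0,"z":0,"ax":0,"ay":0,"az":0},{"grip":0,"x":0,"y":0,"z":0,"ax":0,"ay":0,"az":0}]'; python3 to.py .5833 -.0268 .0995 103.8
```

```text
t: 17.45
tcp_pos: [0.5841, -0.0278, 0.111]
eef_rot: [-3.141, -0.0, 1.813]
contact_force: [0.8, 0.1, -1.8]
opening: 0.0339
t 17.45 tcp [ 0.5841 -0.0278  0.111 ] rpy [-3.1412e+00 -4.0000e-04  1.8128e+00] F [ 0.8  0.1 -1.8] open 0.0339
shift tool now [ 0.0012 -0.0006  0.0115] rotvec [-0.0004 -0.0004  0.0011] shift after turn [ 0.0012 -0.0006  0.0115]
```

```bash
python3 -m creep '[{"grip":0,"x":0.0008,"y":-0.0005,"z":0.004,"ax":0,"ay":0,"az":0.001},{"grip":0,"x":0,"y":0,"z":0.004,"ax":0,"ay":0,"az":0},{"grip":0,"x":0,"y":0,"z":0,"ax":0,"ay":0,"az":0},{"grip":0,"x":0,"y":0,"z":0,"ax":0,"ay":0,"az":0},{"grip":0,"x":0,"y":0,"z":0,"ax":0,"ay":0,"az":0}]'; python3 to.py .5833 -.0268 .0995 103.8
```

```text
t: 17.95
tcp_pos: [0.5832, -0.027, 0.1023]
eef_rot: [-3.14, -0.001, 1.812]
contact_force: [-0.2, 1.1, -1.5]
opening: 0.0338
t 17.95 tcp [ 0.5832 -0.027   0.1023] rpy [-3.1403e+00 -9.0000e-04  1.8119e+00] F [-0.2  1.1 -1.5] open 0.0338
shift tool now [0.0002 0.0001 0.0028] rotvec [-0.0013 -0.0009  0.0002] shift after turn [0.0002 0.0001 0.0028]
```

```bash
python3 -m creep '[{"grip":0,"x":0,"y":0,"z":0.0015,"ax":0,"ay":0,"az":0},{"grip":0,"x":0,"y":0,"z":0.0015,"ax":0,"ay":0,"az":0},{"grip":0,"x":0,"y":0,"z":0.001,"ax":0,"ay":0,"az":0},{"grip":0,"x":0,"y":0,"z":0,"ax":0,"ay":0,"az":0},{"grip":0,"x":0,"y":0,"z":0,"ax":0,"ay":0,"az":0}]'; python3 to.py .5833 -.0268 .0945 103.8
```

```text
t: 18.45
tcp_pos: [0.5834, -0.0271, 0.0989]
eef_rot: [-3.141, -0.001, 1.812]
contact_force: [-1.3, 1.0, 5.3]
opening: 0.0339
t 18.45 tcp [ 0.5834 -0.0271  0.0989] rpy [-3.1408e+00 -5.0000e-04  1.8119e+00] F [-1.3  1.   5.3] open 0.0339
shift tool now [0.0003 0.     0.0044] rotvec [-0.0007 -0.0005  0.0002] shift after turn [0.0003 0.     0.0044]
```

```bash
python3 -m creep '[{"grip":0,"x":0.0004,"y":-0.0004,"z":0.0005,"ax":0,"ay":0,"az":0},{"grip":0,"x":0,"y":0,"z":0.0005,"ax":0,"ay":0,"az":0},{"grip":0,"x":0,"y":0,"z":0,"ax":0,"ay":0,"az":0},{"grip":0,"x":0,"y":0,"z":0,"ax":0,"ay":0,"az":0}]'; python3 to.py .5833 -.0268 .0945 103.8
```

```text
t: 18.85
tcp_pos: [0.5833, -0.027, 0.0986]
eef_rot: [3.141, 0.0, 1.812]
contact_force: [-1.9, -0.2, 9.3]
opening: 0.034
t 18.85 tcp [ 0.5833 -0.027   0.0986] rpy [3.1410e+00 4.0000e-04 1.8119e+00] F [-1.9 -0.2  9.3] open 0.034
shift tool now [0.0002 0.     0.0041] rotvec [0.0006 0.0004 0.0003] shift after turn [0.0002 0.     0.0041]
```

```bash
python3 - <<'E'
from h import *
from cell import robot
s=robot.observe();print(np.round(s["moment"],3),np.round(s["contact_force"],1))
np.set_printoptions(precision=2,suppress=True)
for n in("top","side"):
    c=snap(n,5);u=proj(c,[.583,-.027,.09])[0].astype(int);r=45
    a,b=max(u[1]-r,0),max(u[0]-r,0)
    cv2.imwrite(f"pics/{n}5.png",cv2.resize(c["frame"][a:a+2*r,b:b+2*r,::-1],(600,600),interpolation=cv2.INTER_CUBIC))
E
```

```text
[-0.17   0.403  0.   ] [-1.9 -0.2  9.3]
```

View pics/side5.png

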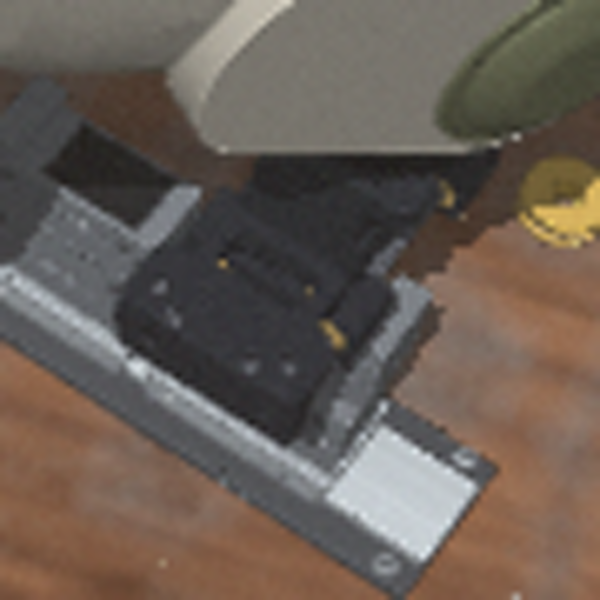

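The side view shows the outer end faces of the cap and riser, around (370,370). I compare them in depth along the rail to get the remaining offset.

```bash
python3 - <<'E'
from h import *
np.set_printoptions(precision=1,suppress=True)
c=load("side",5);W=cloud(c)
y=np.array([-.2385,.971]);x=np.array([.971,.2385])
d=W[...,:2]-np.array([.5813,-.025]);rx=d@x*1000;ry=d@y*1000;z=W[...,2]*1000
m=(ry<-30)&(ry>-46)&(abs(rx)<19)&(z>26)&(z<125)
for lo in range(26,122,6):
    k=m&(z>=lo)&(z<lo+6)
    if k.sum()>3: print(lo,k.sum(),"ry med",np.median(ry[k]),"rx",np.percentile(rx[k],[2,98]))
E
```

```text
26 9 ry med -37.37686911390628 rx [-18.2  11.7]
32 5 ry med -34.59499283314641 rx [-18.    5.8]
38 9 ry med -36.83081032017943 rx [-17.2  14.2]
44 5 ry med -37.24535981109302 rx [-18.3  10.6]
50 6 ry med -36.6219234771935 rx [-17.4   3.4]
56 6 ry med -33.02779452947172 rx [-18.4 -15.1]
62 9 ry med -33.92104782609668 rx [-16.3  -8.9]
80 10 ry med -39.19021479503296 rx [-17.8  12.1]
86 12 ry med -37.67712967326349 rx [-18.3  11.3]
92 7 ry med -37.6715572183898 rx [-17.9   7.8]
98 11 ry med -37.12976319196388 rx [-17.8   8.2]
104 10 ry med -39.66501475723464 rx [-17.7  12.7]
110 13 ry med -35.98260977682608 rx [-17.4  12.5]
116 46 ry med -35.47506232148743 rx [-16.3  14.7]
```

Noisy, but the cap appears about 1 mm too far outward, and the first lateral force pointed the same way. I step along tool +x under light pressure.

```bash
python3 -m creep '[{"grip":0,"x":0.0006,"y":0,"z":0,"ax":0,"ay":0,"az":0},{"grip":0,"x":0,"y":0,"z":0,"ax":0,"ay":0,"az":0},{"grip":0,"x":0,"y":0,"z":0,"ax":0,"ay":0,"az":0}]'; python3 -m creep '[{"grip":0,"x":0.0006,"y":0,"z":0,"ax":0,"ay":0,"az":0},{"grip":0,"x":0,"y":0,"z":0,"ax":0,"ay":0,"az":0},{"grip":0,"x":0,"y":0,"z":0,"ax":0,"ay":0,"az":0}]'; python3 to.py .5833 -.0268 .0945 103.8
```

```text
t: 19.25
tcp_pos: [0.5826, -0.0259, 0.0973]
eef_rot: [-3.14, -0.001, 1.812]
contact_force: [-1.4, 2.4, 3.2]
opening: 0.0336
t: 19.55
tcp_pos: [0.5822, -0.0255, 0.0968]
eef_rot: [-3.139, -0.001, 1.812]
contact_force: [0.3, 1.4, -1.7]
opening: 0.0334
t 19.55 tcp [ 0.5822 -0.0255  0.0968] rpy [-3.1395e+00 -1.4000e-03  1.8118e+00] F [ 0.3  1.4 -1.7] open 0.0334
shift tool now [-0.0015  0.0008  0.0023] rotvec [-0.0021 -0.0014  0.0001] shift after turn [-0.0015  0.0008  0.0023]
```

It slipped onto the studs (z dropped, force gone). I press on.

```bash
python3 -m creep '[{"grip":0,"x":0,"y":0,"z":0.001,"ax":0,"ay":0,"az":0},{"grip":0,"x":0,"y":0,"z":0.001,"ax":0,"ay":0,"az":0},{"grip":0,"x":0,"y":0,"z":0.001,"ax":0,"ay":0,"az":0},{"grip":0,"x":0,"y":0,"z":0,"ax":0,"ay":0,"az":0},{"grip":0,"x":0,"y":0,"z":0,"ax":0,"ay":0,"az":0}]'; python3 to.py .5833 -.0268 .0845 103.8
```

```text
t: 20.05
tcp_pos: [0.5823, -0.0255, 0.0942]
eef_rot: [-3.14, -0.001, 1.812]
contact_force: [-0.8, 2.1, 0.9]
opening: 0.0338
t 20.05 tcp [ 0.5823 -0.0255  0.0942] rpy [-3.1400e+00 -1.2000e-03  1.8119e+00] F [-0.8  2.1  0.9] open 0.0338
shift tool now [-0.0015  0.0007  0.0097] rotvec [-0.0016 -0.0012  0.0002] shift after turn [-0.0015  0.0007  0.0097]
```

```bash
python3 -m creep '[{"grip":0,"x":0.0002,"y":0,"z":0.0015,"ax":0,"ay":0,"az":0},{"grip":0,"x":0,"y":0,"z":0.0015,"ax":0,"ay":0,"az":0},{"grip":0,"x":0,"y":0,"z":0.0015,"ax":0,"ay":0,"az":0},{"grip":0,"x":0,"y":0,"z":0,"ax":0,"ay":0,"az":0}]'; python3 -m creep '[{"grip":0,"x":0,"y":0,"z":0.002,"ax":0,"ay":0,"az":0},{"grip":0,"x":0,"y":0,"z":0.002,"ax":0,"ay":0,"az":0},{"grip":0,"x":0,"y":0,"z":0.001,"ax":0,"ay":0,"az":0},{"grip":0,"x":0,"y":0,"z":0,"ax":0,"ay":0,"az":0}]'; python3 to.py .5833 -.0268 .0845 103.8
```

```text
t: 20.45
tcp_pos: [0.5825, -0.0254, 0.0897]
eef_rot: [-3.141, -0.001, 1.812]
contact_force: [0.9, 1.7, -1.1]
opening: 0.0333
t: 20.85
tcp_pos: [0.5822, -0.0253, 0.0845]
eef_rot: [-3.14, -0.001, 1.812]
contact_force: [0.6, 2.6, -1.0]
opening: 0.0335
t 20.85 tcp [ 0.5822 -0.0253  0.0845] rpy [-3.1399e+00 -1.2000e-03  1.8118e+00] F [ 0.6  2.6 -1. ] open 0.0335
shift tool now [-0.0017  0.0007  0.    ] rotvec [-0.0017 -0.0012  0.0001] shift after turn [-0.0017  0.0007  0.    ]
```

```bash
python3 -m creep '[{"grip":0,"x":0,"y":0,"z":0.002,"ax":0,"ay":0,"az":0},{"grip":0,"x":0,"y":0,"z":0.0015,"ax":0,"ay":0,"az":0},{"grip":0,"x":0,"y":0,"z":0,"ax":0,"ay":0,"az":0}]'; python3 to.py .5833 -.0268 .0845 103.8
```

```text
t: 21.15
tcp_pos: [0.5824, -0.0254, 0.0843]
eef_rot: [-3.141, -0.0, 1.812]
contact_force: [-12.0, 4.5, 27.1]
opening: 0.0336
t 21.15 tcp [ 0.5824 -0.0254  0.0843] rpy [-3.1406e+00 -2.0000e-04  1.8123e+00] F [-12.    4.5  27.1] open 0.0336
shift tool now [-0.0016  0.0006 -0.0002] rotvec [-0.001  -0.0002  0.0007] shift after turn [-0.0016  0.0006 -0.0002]
```

Hard stop at home height. A little more press, then relax, open, lift and look.

```bash
python3 -m creep '[{"grip":0,"x":0,"y":0,"z":0.0015,"ax":0,"ay":0,"az":0},{"grip":0,"x":0,"y":0,"z":0,"ax":0,"ay":0,"az":0},{"grip":0,"x":0,"y":0,"z":-0.005,"ax":0,"ay":0,"az":0},{"grip":0.6,"x":0,"y":0,"z":0,"ax":0,"ay":0,"az":0},{"grip":1,"x":0,"y":0,"z":0,"ax":0,"ay":0,"az":0},{"grip":1,"x":0,"y":0,"z":0,"ax":0,"ay":0,"az":0},{"grip":1,"x":0,"y":0,"z":0,"ax":0,"ay":0,"az":0},{"grip":1,"x":0,"y":0,"z":0,"ax":0,"ay":0,"az":0},{"grip":1,"x":0,"y":0,"z":-0.02,"ax":0,"ay":0,"az":0},{"grip":1,"x":0,"y":0,"z":-0.03,"ax":0,"ay":0,"az":0},{"grip":1,"x":0,"y":0,"z":-0.03,"ax":0,"ay":0,"az":0},{"grip":1,"x":0,"y":0,"z":-0.03,"ax":0,"ay":0,"az":0},{"grip":1,"x":0,"y":0,"z":-0.02,"ax":0,"ay":0,"az":0}]'; python3 to.py .45 .25 .22 103.8
```

```text
t: 22.45
tcp_pos: [0.5829, -0.0256, 0.2169]
eef_rot: [3.141, 0.0, 1.812]
contact_force: [0.1, 0.1, -0.4]
opening: 0.0884
t 22.45 tcp [ 0.5829 -0.0256  0.2169] rpy [3.1411e+00 2.0000e-04 1.8118e+00] F [ 0.1  0.1 -0.4] open 0.0884
shift tool now [ 0.2993 -0.0632 -0.0032] rotvec [0.0005 0.0002 0.0002] shift after turn [ 0.2993 -0.0633 -0.0031]
```

```bash
python3 -m creep '[{"grip":1,"x":0.02,"y":-0.006,"z":0,"ax":0,"ay":0,"az":0},{"grip":1,"x":0.03,"y":-0.006,"z":0,"ax":0,"ay":0,"az":0},{"grip":1,"x":0.03,"y":-0.006,"z":0,"ax":0,"ay":0,"az":0},{"grip":1,"x":0.03,"y":-0.006,"z":0,"ax":0,"ay":0,"az":0},{"grip":1,"x":0.03,"y":-0.006,"z":0,"ax":0,"ay":0,"az":0},{"grip":1,"x":0.03,"y":-0.006,"z":0,"ax":0,"ay":0,"az":0},{"grip":1,"x":0.03,"y":-0.006,"z":0,"ax":0,"ay":0,"az":0},{"grip":1,"x":0.03,"y":-0.006,"z":0,"ax":0,"ay":0,"az":0},{"grip":1,"x":0.03,"y":-0.006,"z":0,"ax":0,"ay":0,"az":0},{"grip":1,"x":0.03,"y":-0.006,"z":0,"ax":0,"ay":0,"az":0},{"grip":1,"x":0.01,"y":0,"z":0,"ax":0,"ay":0,"az":0},{"grip":1,"x":0,"y":0,"z":0,"ax":0,"ay":0,"az":0},{"grip":1,"x":0,"y":0,"z":0,"ax":0,"ay":0,"az":0}]'
python3 - <<'E'
from h import *
np.set_printoptions(precision=2,suppress=True)
y=np.array([-.2385,.971]);x=np.array([.971,.2385])
o=[]
for n in("top","side"):
    c=snap(n,6);u=proj(c,[.57,.01,.06])[0].astype(int);r=52
    a,b=max(u[1]-r,0),max(u[0]-r,0)
    o.append(cv2.resize(c["frame"][a:a+2*r,b:b+2*r,::-1],(400,400),interpolation=cv2.INTER_CUBIC))
    for nm,cen,h,rr in(("newcap",(.5815,-.025),.094,.046),("newstop",(.589,-.056),.104,.03),("post",(.56,.06),.094,.046),("poststop",(.554,.093),.104,.03),("B",(.419,.19),.026,.05)):
        q=face(c,cen,h,rr,.004); print(n,nm,q[0],np.array(q[1]),round(q[2],1),q[3],round(q[5],4))
    p=face(c,(.56,.06),.094,.046,.004)[0];k=face(c,(.5815,-.025),.094,.046,.004)[0]
    print(n,"rail frame diff x,y from post",(k-p)@x,(k-p)@y)
cv2.imwrite("pics/end.png",np.hstack(o))
E
```

```text
t: 23.75
tcp_pos: [0.4531, 0.2508, 0.215]
eef_rot: [-3.14, -0.001, 1.811]
contact_force: [0.2, -0.8, 0.3]
opening: 0.0882
top newcap [580.17 -24.88] [34.35 75.03] 103.6 336 0.0943
top newstop [587.76 -55.23] [13.51 34.59] 14.3 76 0.1042
top post [560.57  62.92] [34.95 75.94] 103.6 326 0.0941
top poststop [554.05  93.42] [14.   33.92] 13.7 76 0.1041
top B [423.87 174.41] [33.85 39.89] 107.5 116 0.0261
top rail frame diff x,y from post -1.9110294208526617 -89.9295944480896
side newcap [578.18 -25.84] [36.79 76.02] 103.4 322 0.094
side newstop [586.08 -55.83] [13.66 35.99] 13.8 78 0.1033
side post [558.66  62.11] [36.92 75.29] 103.2 312 0.0938
side poststop [552.39  92.23] [14.61 34.85] 14.7 67 0.1038
side B [417.85 190.02] [36.46 77.4 ] 105.3 245 0.0257
side rail frame diff x,y from post -2.019962799072266 -90.05866305541991
```

View pics/end.png

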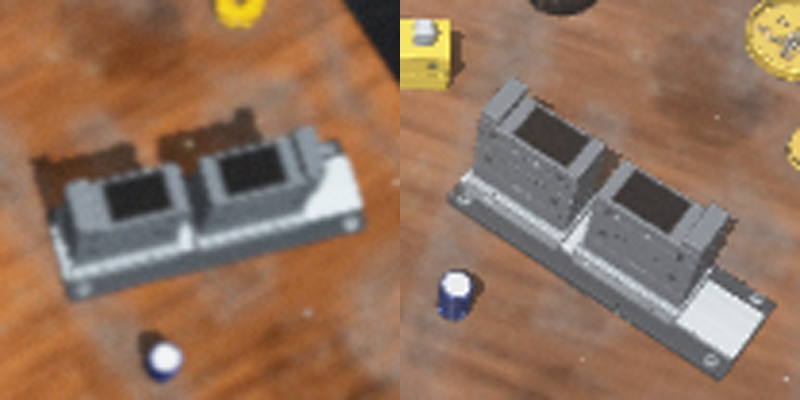

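Both views show the new post standing upright beside the finished one:
- **Height:** ledge at 94 mm and stop at 104 mm, the same as the finished post.
- **End stop:** at the outer end, at (305,150) in the top crop and (710,230) in the side crop.
- **Spacing:** 90 mm between post centres, so the new one is at rail y≈-25 mm.
- **Short riser:** unmoved.
- **Gripper:** clear of everything.

I hand in.

```bash
python3 -c "
from cell import robot
print(robot.hand_in())"
```

```text
the job is handed in; nothing more can be done
None
```

The missing post is built and handed in: I pressed the taller grey riser onto the saddle's bare studs and the ledge cap on top of it. The last move ended at 23.75 s of the 67 s allowed. The hand-in gave no verdict.

**Fit:** Each part reached a hard stop at its home height: 45 N on the riser and at least 27 N on the cap, with no further travel. I never caught the snap force itself in a reading. The cap first sat on the stud tops and went in after I shifted it about 1.2 mm along the rail.

**Final checks, from both cameras:**
- **Height:** the new ledge is at 94 mm and its stop at 104 mm, the same as the finished post.
- **End stop:** it is at the outer end, away from the finished post.
- **Position:** the post centres are 90 mm apart along the rail, so the new post is at rail y ≈ -25 mm.
- **Short riser:** unmoved, within 0.5 mm in the side view. The top view was partly blocked by the arm and could not confirm it.
- **Robot:** the gripper is open and clear of everything.

**What disagreed:** the two cameras differ by about 2 mm in absolute position. The new cap also measured about 2 mm off the finished post's line across the rail. Part of that comes from the rail angle I assumed (103.8°, where the final pictures give about 103.5°). The studs allow only about 0.75 mm of play per part, so I judged it to be within the limits.

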